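# Tighten the compaction mould's clamp nut with the breakaway wrench

### The arm

A 6-joint arm with a two-finger parallel gripper is mounted at the origin on the work surface. World frame = base frame: x ahead of the robot, y to its left, z up, the work surface at z = 0. Lengths are in m, angles in rad, forces in N, time in s.
With the tool pointing down it reaches from about 0.375 to 0.825 m from the base axis. Payload 5.5 kg.
Tool frame: the origin (TCP) lies midway between the tips of the shut fingers; the grasp point (between the pads) lies bot.grasp_offset behind it (bot.grasp_offset is the distance from the TCP to the grasp point, in m); z points along the fingers, y is the line along which they close (so a half turn about z gives the same grasp; the last joint's range is limited). The gripper opens to 85 mm and grips with 20 to 120 N. Pads are 22 mm wide; open, the fingers measure 114 mm over their backs; the gripper's body (76 mm by 85 mm) begins 54 mm behind the grasp point. The pads swing forward as they close: fully open they stand 13 mm farther back than shut.
Start: joints at [1.13, 0.314, -0.047, 1.21, 0, 1.571], TCP at [0.256, 0.543, 0.231] pointing down, gripper open.
Joint ranges: [-2.67, 2.67], [-0.69, 1.73], [-1.03, 1.25], [-2.08, 2.16], [-1.42, 1.45], [-3.14, 3.14]. Speed limits (rad/s): [2.39, 2.39, 3.01, 3.14, 3.14, 3.14].

### API

Orientations are given as a unit quaternion [w, x, y, z].
In Python, from bench import bot gives the robot as it stands.
- The arm moves only by the tool jog_arm, never from a script. Its arguments are lists of equal length, an entry for each row: "translation": the shift along the world's x, y, z in m, a list of three; "dr": the turn, a rotation vector about the world's x, y, z in rad, a list of three. In form: {"translation": [[dx, dy, dz], ...], "dr": [[ax, ay, az], ...]}. A call has 1 to 10 rows; each row is the pose to reach, as a shift and turn from the pose commanded when the call began; what a row does not reach only later rows make up. A row lasts 1/12 s, in which the tool goes at most 41.7 mm and 7.16 degrees, less where a joint would pass 70% of its speed; a pose out of reach is approached as far as the arm can. A call with a gripper value outside its range is refused whole. "gripper" is the finger opening in m, from 0 to 0.0854, set as the call begins (left out, the last holds). The fingers move at their own pace and stop on an object; "force" is the grip in N (left out, the last holds). Time passes only in rows, so rows that repeat a pose let the fingers close. It gives the time, the measured TCP pose, the force, the opening and the grip force at its end, in the units of the state.
- bot.state(): the state, without advancing time (a new reading comes with each control period).
- bot.camera(name): name is "scene" or "top" or "wrist"; returns (picture, depth): 400x640x3 uint8, blue, green, red; 400x640 float32, m along the optical axis (not along the pixel's ray), 0 where there is no reading.
- bot.camera_info(name): a dict with "fx", "fy", "cx", "cy" (pixels), "k1" (the pictures are not rectified: a ray, as slopes to the right and down, at radius r is drawn at 1 + k1 r^2 times it, then the intrinsics apply), "xyz" and "rotation" of the camera in the world. Camera axes: x right, y up, looking along -z (the intrinsics and any distortion apply to the point x, -y, -z); pixel columns grow to the right and rows downward; lengths in m; the calibration is good to about 2 mm. A picture is of the moment at which its call begins: read the wrist's pose just before it. camera_info takes no time and is no camera call; for the wrist camera it gives the pose at the moment of the call.
- bot.close_job(): hands the job in; it is judged then, once.
The state is a dict: "t": time; "joint_pos": joint angles; "qd": joint speeds; "joint_torque": joint torques, N m; "eef_pos": TCP position; "ee_rot": TCP orientation; "force": force on the tool from outside, world axes, zero at the start; "ft_torque": the same for the moment, N m; "grip_width": finger opening in m; "grasp_force": force on a finger pad.
Only numpy, scipy, OpenCV 4.12 (cv2) and the standard library are available. Lean on these libraries where they do the work, as an engineer would, in place of code of your own. Each camera call takes 0.05 s, during which the arm holds its last target. There are 200 camera calls.

### The job

Pick up the red-handled breakaway wrench from its rubber rest, push its socket fully down onto the square nut of the soil mould, and turn it clockwise until the nut is tight and the handle's joint trips. Stop turning as soon as it has tripped, without forcing it on, and let go, leaving the tripped wrench sitting on the nut; leave the two tins and the straightedge alone.

Things in the scene. Friction and masses are not known exactly. Their poses are not given: they have to be found in the camera images.
- wrench: Breakaway wrench, 285 mm long, 0.46 kg (varies). Origin: centre of the socket's open mouth under the steel head; z up, handle along -x. Head 40 x 40 mm, 50 mm tall; square socket open downward, 26 mm across flats (along x, y), 30 mm deep. Pivot pin of the handle at x = -45 mm. Centre of mass near x = -90 mm. Starts lying level, mouth on the bench. The nut takes any 90 degree setting of it.
- socket (a point): Centre of the wrench's socket mouth: same point and axes as wrench.
- grip (a point): Middle of the free part of the red handle, 130 mm from the socket's axis, 41 mm above the level of the socket's mouth; x and y along and across the handle (it points to -x). The handle is a bar 20 mm wide, 22 mm tall, from 60 mm nearer the head to 135 mm farther out than this point; the rubber rest (90 mm wide, 30 mm tall) supports it from about 50 mm farther out.
- handle (a joint): Breakaway joint, rad. 0: straight, held by a detent; near 0 until about 1.2 N m at the pin (10 N across the handle, 165 mm from the socket's axis) pushes the handle clockwise from above while the head is blocked. Then it yields: resistance falls to nothing at 0.25; past that it swings by itself to the end stop at 0.50 (tripped) and stays. Pushing on at the stop loads the nut again.
- nut_base (a point): Centre of the square nut's underside, 50 mm above the bench, on its turning axis; x, y along its flats. Dark steel, 24 mm square, 24 mm tall, plus a brass cone on top (5 mm high, 14 mm across its flat top). It stands on a brass washer 54 mm across; fully home the socket's mouth rests on the washer. Socket play: 1 mm each way, about 5 degrees of turn.
- seat (a joint): Elastic twist of the brass washer under the nut, rad, clockwise positive: 40 N m per rad, so it shows the tightening torque: about 0.04 when the wrench trips. Above 0.07 (2.8 N m) the nut is overtightened. The nut first turns clockwise easily (about 0.2 N m) by an unknown 0.3 to 1.0 rad, then stops hard.
- mould: Steel soil mould, fixed: cylinder 114 mm across, up to 128 mm above the bench, on a dark base plate 270 x 160 x 12 mm. Origin: centre of the plate's underside. The square nut is at x = -95 mm, with free space beyond it to -x; the stud at x = +95 mm carries a brass wing nut, not used here.
- tin_a: Aluminium sample tin, loose, 68 mm across, 44 mm tall, origin at the centre of its underside.
- tin_b: A second such tin.
- straightedge: Loose flat steel straightedge 300 x 30 x 5 mm lying on the bench, long along x, origin at the centre of its underside.

How it is judged:
On the way, in this order (a step that is already met when the one before it is completed fails the run):
1. the socket is fully home on the nut (mouth within 6 mm of the nut's foot), the wrench not yet tripped (distance between socket and nut_base below 0.006 m and angle between socket's own z axis and vertical below 0.15 rad and value of joint handle below 0.08 rad), for 0.1 s.
2. with the socket on the nut, the nut is loaded to at least 0.8 N m (washer twist over 0.02 rad) (distance between socket and nut_base below 0.009 m and value of joint seat above 0.02 rad), for 0.05 s.
3. with the socket on the nut, the handle trips (over 0.4 rad) (distance between socket and nut_base below 0.009 m and value of joint handle above 0.4 rad), for 0.1 s.
At the end, for the whole second after the job is handed in: The wrench, tripped (handle over 0.4 rad), sits at rest on the nut: socket mouth within 9 mm of the nut's foot, leaning less than 0.25 rad (all of step 3 and angle between socket's own z axis and vertical below 0.25 rad and linear speed of wrench below 0.03 m/s); the robot touches nothing.
It fails at once if the nut is overtightened (washer twist over 0.07 rad, 2.8 N m) (value of joint seat above 0.07 rad).
It fails at once if a tin or the straightedge is moved more than 25 mm (distance of any of tin_a, tin_b, straightedge from where it was at the start of the episode above 0.025 m).
It also fails if it takes over 61 s, if anything falls off the work surface, if the arm or the gripper's body presses on something with over 40 N, if the wrist force passes 120 N, or if a joint passes its speed limit or range.

## Working session

There is one attempt and no reset: what is moved stays moved. The work goes in short steps, Python scripts to look and compute and a tool call to move; the robot and the scene stay as the last step left them, time stands still between calls to the robot, and variables do not carry over. Pictures are saved under pics/ and viewed, at most 10 in all, crops included, and the job is handed in when it is done.

Besides the shell and the picture viewer there is one more tool, called after "Emit:" as name(argument=value, ...) on one line, values as JSON. jog_arm: Moves the arm, as the interface text tells. Its arguments: {"type":"object","properties":{"translation":{"type":"array"},"dr":{"type":"array"},"gripper":{"type":"number"},"force":{"type":"number"}},"required":["translation","dr"]}

```bash
mkdir -p pics; ls; cat > h.py <<'E'
import numpy as np, cv2
from bench import bot
def grab(n):
    info=bot.camera_info(n); p,d=bot.camera(n); return p,d,info
def rays(info,uv):
    uv=np.atleast_2d(np.asarray(uv,float))
    q=np.c_[(uv[:,0]-info['cx'])/info['fx'],(uv[:,1]-info['cy'])/info['fy']]
    s=q.copy()
    for _ in range(20): s=q/(1+info['k1']*(s**2).sum(1,keepdims=True))
    R=np.asarray(info['rotation'],float)
    if R.shape!=(3,3):
        from scipy.spatial.transform import Rotation
        R=Rotation.from_quat(np.r_[R[1:],R[0]]).as_matrix()
    return np.c_[s[:,0],-s[:,1],-np.ones(len(s))]@R.T, np.array(info['xyz'])
def plane(info,uv,z):
    r,o=rays(info,uv); return o+r*((z-o[2])/r[:,2])[:,None]
def cloud(info,d,uv):
    r,o=rays(info,uv); uv=np.asarray(uv,int); return o+r*d[uv[:,1],uv[:,0]][:,None]
E
python3 - <<'E'
from h import *
for n in ('top','scene'):
    p,d,i=grab(n); print(n,i); cv2.imwrite(f'pics/{n}0.png',p); np.savez(f'{n}0.npz',p=p,d=d)
print(bot.state(),bot.grasp_offset)
E
```

```text
pics
top {'fx': 451.94806900536895, 'fy': 451.94806900536895, 'cx': 329.1466640123775, 'cy': 203.4172183393071, 'k1': -0.03511545095458135, 'xyz': array([0.3054542 , 0.02685497, 1.37154465]), 'rotation': array([-0.6873328 , -0.07475265,  0.08258112,  0.71775066])}
scene {'fx': 402.4044885486475, 'fy': 402.4044885486475, 'cx': 313.55867300488495, 'cy': 200.76451565849425, 'k1': -0.08915962708566864, 'xyz': array([ 0.93090862, -0.5257188 ,  0.92334369]), 'rotation': array([0.91350967, 0.29110038, 0.0930557 , 0.26851683])}
{'t': 0.1, 'joint_pos': array([ 1.12995892e+00,  3.14143820e-01, -4.79469193e-02,  1.21019844e+00,
        2.65559426e-05,  1.57083505e+00]), 'qd': array([-0.0015546 , -0.00185395,  0.00255724, -0.00156407,  0.0004008 ,
        0.00165929]), 'joint_torque': array([ 1.83241566e-03, -5.40768492e+01,  3.40540659e+01,  1.11727233e-02,
        1.57730924e-04, -2.05313756e-05]), 'eef_pos': array([0.25579605, 0.54218659, 0.23054177]), 'ee_rot': array([-1.76140287e-04,  2.18657054e-01,  9.75801483e-01, -7.25468923e-04]), 'force': array([ 0.7192036 , -0.10483953,  0.66924802]), 'ft_torque': array([-0.06472821,  0.01229317,  0.09273027]), 'grasp_force': 0.0, 'grip_width': 0.08535762242321283} 0.0187
```

View pics/top0.png

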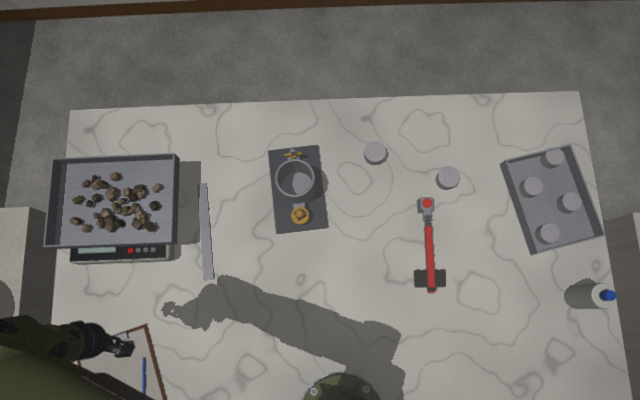

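View pics/scene0.png

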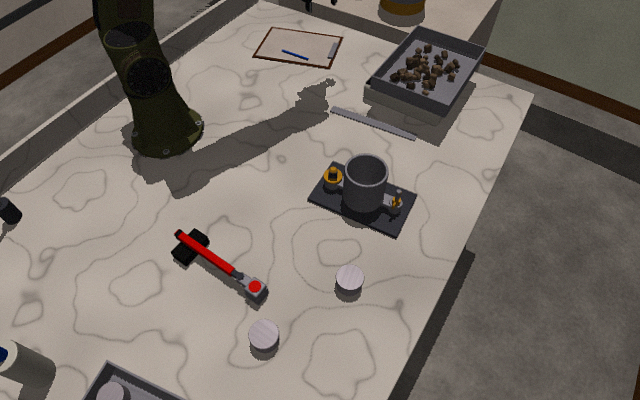

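The top view shows the wrench head at about (427,203) with its handle running to (431,290). The mould is at (297,180), the nut at (300,215) and the straightedge at (206,230). The tins are at (375,152) and (448,177). The scene view agrees with this: nut at (333,178), wrench head at (256,288), and the handle pointing towards the robot.

```bash
python3 - <<'E'
from h import *
def red(p,box):
    hsv=cv2.cvtColor(p,cv2.COLOR_BGR2HSV); m=(((hsv[...,0]<8)|(hsv[...,0]>172))&(hsv[...,1]>150)&(hsv[...,2]>70)).astype(np.uint8)
    k=np.zeros_like(m); x0,y0,x1,y1=box; k[y0:y1,x0:x1]=m[y0:y1,x0:x1]; return k
def blobs(m):
    n,l,s,c=cv2.connectedComponentsWithStats(m); return [(s[i,4],c[i],np.argwhere(l==i)[:,::-1]) for i in range(1,n) if s[i,4]>15]
for n,box,nb in (('top',(380,170,480,310),(285,200,318,232)),('scene',(160,220,290,310),(318,160,348,192))):
    f=np.load(n+'0.npz'); p,d=f['p'],f['d']; info=bot.camera_info(n)
    for a,c,uv in blobs(red(p,box)):
        P=plane(info,uv,.052 if a>100 else .05); C=cloud(info,d,uv)
        r=cv2.minAreaRect(P[:,:2].astype(np.float32)*1000)
        print(n,'red',a,c,r,'depth z',np.median(C[:,2]), np.median(C,0))
    hsv=cv2.cvtColor(p,cv2.COLOR_BGR2HSV); m=((hsv[...,0]>12)&(hsv[...,0]<30)&(hsv[...,1]>130)&(hsv[...,2]>70)).astype(np.uint8)
    x0,y0,x1,y1=nb; k=np.zeros_like(m); k[y0:y1,x0:x1]=m[y0:y1,x0:x1]
    for a,c,uv in blobs(k):
        C=cloud(info,d,uv); print(n,'brass',a,c,np.percentile(C[:,2],[5,50,95]))
        for z in (.05,.079): 
            P=plane(info,uv,z); print(z,P.mean(0),cv2.minEnclosingCircle(P[:,:2].astype(np.float32)))
f=np.load('top0.npz');p,d=f['p'],f['d'];info=bot.camera_info('top')
vv,uu=np.mgrid[130:250,255:345]; uv=np.c_[uu.ravel(),vv.ravel()]; C=cloud(info,d,uv)
m=abs(C[:,2]-.128)<.008; print('rim',m.sum(),cv2.minEnclosingCircle(C[m,:2].astype(np.float32)))
g=p[uv[:,1],uv[:,0]]; m=(C[:,2]>.006)&(C[:,2]<.02)&(g.max(1)<95); print('plate',m.sum(),cv2.minAreaRect((plane(info,uv[m],.012)[:,:2]*1000).astype(np.float32)))
big=cv2.resize(p[190:240,270:330],None,fx=6,fy=6,interpolation=cv2.INTER_CUBIC)
sc=np.load('scene0.npz')['p']; b2=cv2.resize(sc[150:200,305:365],None,fx=6,fy=6,interpolation=cv2.INTER_CUBIC)
cv2.imwrite('pics/nut0.png',np.hstack([big,b2]))
E
```

```text
top red 54 [426.61111111 202.61111111] ((595.093994140625, -287.3456726074219), (21.153905868530273, 22.065279006958008), 84.84101104736328) depth z 0.052320883247973904 [ 0.5938325  -0.28710924  0.05232088]
top red 337 [429.48367953 256.62611276] ((433.8056335449219, -280.82757568359375), (16.917491912841797, 172.8113555908203), 88.21588897705078) depth z 0.052364130943151954 [ 0.43156607 -0.28061101  0.05236413]
top brass 160 [299.6   215.475] [0.04655851 0.05109505 0.08117925]
0.05 [0.5716877  0.09504642 0.05      ] ((0.5730361342430115, 0.0946560800075531), 0.025480464100837708)
0.079 [0.56584546 0.09355003 0.079     ] ((0.5671643614768982, 0.09316819906234741), 0.02492355927824974)
scene red 514 [206.01361868 252.59338521] ((439.486328125, -283.4437255859375), (21.655099868774414, 178.81491088867188), 87.41443634033203) depth z 0.051086990041331715 [ 0.44355218 -0.28345311  0.05108699]
scene red 116 [254.5        285.89655172] ((597.3687133789062, -287.01788330078125), (25.777372360229492, 28.21670913696289), 37.20097351074219) depth z 0.05115911949943175 [ 0.59798038 -0.28753655  0.05115912]
scene brass 170 [332.71176471 174.62352941] [0.04635525 0.0502103  0.07897731]
0.05 [0.576577   0.09610464 0.05      ] ((0.575558602809906, 0.09625039249658585), 0.031017029657959938)
0.079 [0.58834284 0.07545655 0.079     ] ((0.5873583555221558, 0.07559751719236374), 0.029990408569574356)
rim 316 ((0.6672210097312927, 0.10200279951095581), 0.05719554424285889)
plate 2473 ((666.7545776367188, 99.99748229980469), (268.5542907714844, 161.7395477294922), 4.637845516204834)
```

View pics/nut0.png

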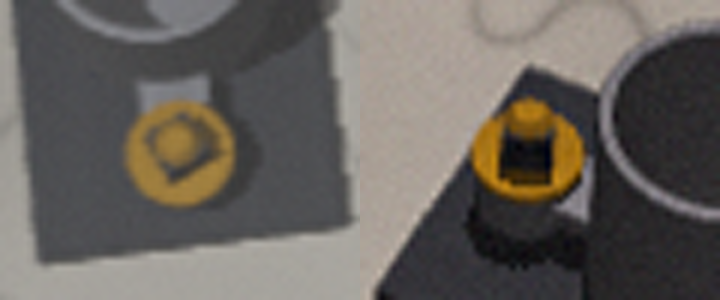

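The crop shows the nut turned by roughly 25–30° on its washer. The washer centre is at about (0.572, 0.094), which matches the position computed from the mould. I'll move the arm over it and use the wrist camera for a precise angle.

```bash
python3 - <<'E'
from h import *
from scipy.spatial.transform import Rotation as R
i=bot.camera_info('wrist');s=bot.state();print(i)
q=s['ee_rot'];T=R.from_quat(np.r_[q[1:],q[0]]);print(T.as_matrix());print('cam in tool',T.inv().apply(i['xyz']-s['eef_pos']))
c=i['rotation'];print((T.inv()*R.from_quat(np.r_[c[1:],c[0]])).as_matrix().round(3))
E
```

```text
{'fx': 319.6234868714812, 'fy': 319.6234868714812, 'cx': 327.3422146880587, 'cy': 198.06764953891295, 'k1': -0.048911242041396345, 'xyz': array([0.17897378, 0.57910712, 0.37282324]), 'rotation': array([ 0.83285609, -0.1398995 , -0.08825431,  0.52819507])}
[[-9.04378123e-01  4.26731501e-01 -6.61013703e-04]
 [ 4.26732012e-01  9.04377132e-01 -1.33879867e-03]
 [ 2.64981119e-05 -1.49285594e-03 -9.99998885e-01]]
cam in tool [ 0.08523532  0.00039519 -0.14227996]
[[ 0.     0.945  0.326]
 [ 1.    -0.    -0.001]
 [-0.001  0.326 -0.945]]
```

Emit:
jog_arm(translation=[[0.364, -0.447, -0.03], [0.364, -0.447, -0.03], [0.364, -0.447, -0.03], [0.364, -0.447, -0.03], [0.364, -0.447, -0.03], [0.364, -0.447, -0.03], [0.364, -0.447, -0.03], [0.364, -0.447, -0.03], [0.364, -0.447, -0.03], [0.364, -0.447, -0.03]], dr=[[0, 0, 0.41], [0, 0, 0.41], [0, 0, 0.41], [0, 0, 0.41], [0, 0, 0.41], [0, 0, 0.41], [0, 0, 0.41], [0, 0, 0.41], [0, 0, 0.41], [0, 0, 0.41]])

```text
t: 0.93
eef_pos: [0.5157, 0.2228, 0.2096]
ee_rot: [-0.0, 0.015, 1.0, -0.0]
force: [0.8, 0.5, 0.6]
grip_width: 0.0856
grasp_force: 0.0
```

Emit:
jog_arm(translation=[[0.1, -0.12, -0.008], [0.1, -0.12, -0.008], [0.1, -0.12, -0.008], [0.1, -0.12, -0.008], [0.1, -0.12, -0.008], [0.1, -0.12, -0.008], [0.1, -0.12, -0.008]], dr=[[0, 0, 0], [0, 0, 0], [0, 0, 0], [0, 0, 0], [0, 0, 0], [0, 0, 0], [0, 0, 0]])

```text
t: 1.52
eef_pos: [0.6144, 0.1048, 0.2014]
ee_rot: [-0.001, 0.016, 1.0, 0.0]
force: [-0.5, 0.5, -0.6]
grip_width: 0.0856
grasp_force: 0.0
```

```bash
python3 - <<'E'
from h import *
s=bot.state(); print(s['eef_pos'],s['joint_pos'],s['force'])
p,d,i=grab('wrist'); np.savez('w1.npz',p=p,d=d,**i); cv2.imwrite('pics/w1.png',p)
E
```

```text
[0.61437191 0.10477901 0.20138278] [ 1.68674100e-01  3.70903474e-01 -3.51623737e-02  1.16615767e+00
  4.65608725e-04  1.99859658e-01] [-0.47334517  0.53736383 -0.58066126]
```

View pics/w1.png

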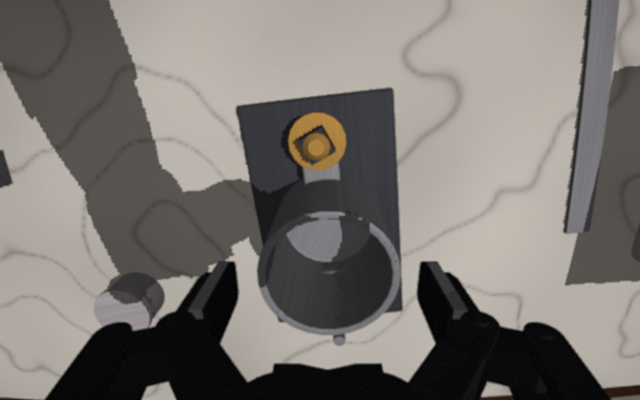

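The wrist view shows the washer and nut at about (317,143) with the fingers well clear. Next I'll get the nut's angle and centre.

```bash
python3 - <<'E'
from h import *
f=np.load('w1.npz'); p,d=f['p'],f['d']; info={k:f[k] for k in('fx','fy','cx','cy','k1','xyz','rotation')}
vv,uu=np.mgrid[105:180,280:355]; uv=np.c_[uu.ravel(),vv.ravel()]
C=cloud(info,d,uv); hsv=cv2.cvtColor(p,cv2.COLOR_BGR2HSV)[uv[:,1],uv[:,0]]
print('heights',np.percentile(C[:,2],[5,50,95,99.5]))
b=(hsv[:,0]>10)&(hsv[:,0]<32)&(hsv[:,1]>120)&(hsv[:,2]>60)
w=plane(info,uv[b],.05); 
hull=cv2.convexHull(w[:,:2].astype(np.float32)*1000); e=cv2.fitEllipse(hull); print('washer ellipse',e, cv2.minEnclosingCircle(hull))
hi=(C[:,2]>.066)&(C[:,2]<.09); P=plane(info,uv[hi],.074)
print('nut top by depth',hi.sum(),cv2.minAreaRect((P[:,:2]*1000).astype(np.float32)), P.mean(0))
cone=b&(C[:,2]>.074); Q=plane(info,uv[cone],.079); print('cone',cone.sum(),Q.mean(0))
c=cv2.resize(p[105:180,280:355],None,fx=8,fy=8,interpolation=cv2.INTER_CUBIC); 
mk=np.zeros(p.shape[:2],np.uint8); mk[uv[hi][:,1],uv[hi][:,0]]=255
c2=cv2.resize(mk[105:180,280:355],(200,200),interpolation=cv2.INTER_NEAREST); c=cv2.resize(c,(600,600)); c=np.hstack([c,np.vstack([cv2.merge([c2]*3),np.zeros((400,200,3),np.uint8)])])
cv2.imwrite('pics/w1nut.png',c)
E
```

```text
heights [0.0108477  0.04112966 0.07762261 0.07978204]
washer ellipse ((575.3872680664062, 97.04591369628906), (52.63521957397461, 54.16118621826172), 9.450968742370605) ((575.771728515625, 97.07865142822266), 27.132413864135742)
nut top by depth 843 ((575.7509155273438, 97.53074645996094), (24.6420955657959, 24.64687156677246), 28.57830238342285) [0.57557778 0.0974841  0.074     ]
cone 554 [0.57526819 0.09760405 0.079     ]
```

View pics/w1nut.png

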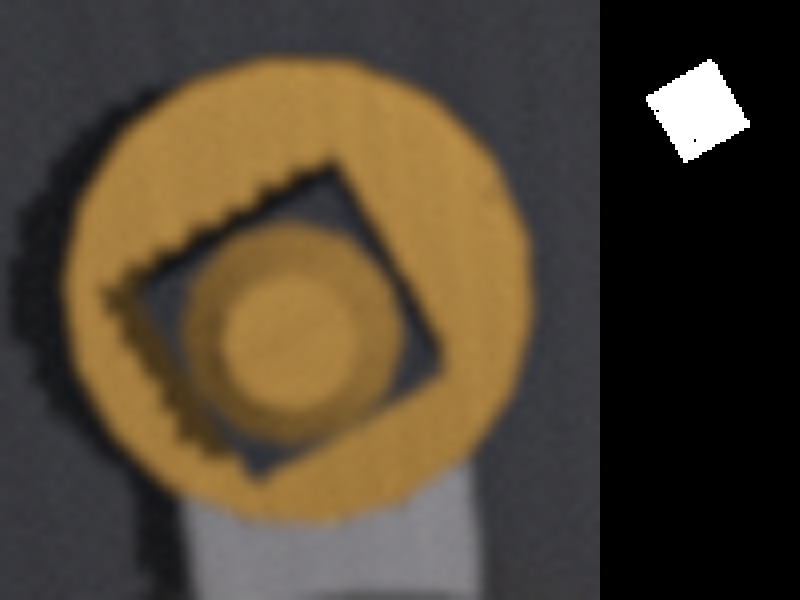

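The nut centre is about (0.5756, 0.0975) with its flats at 28.6°, and the 24.6 mm measured size fits the 24 mm nut. Setting the socket at a yaw of +28.6° points the handle to 208.6°, which leaves the clockwise swing clear. Next I'll look at the wrench with the same camera.

Emit:
jog_arm(translation=[[-0.065, -0.385, 0], [-0.065, -0.385, 0], [-0.065, -0.385, 0], [-0.065, -0.385, 0], [-0.065, -0.385, 0], [-0.065, -0.385, 0], [-0.065, -0.385, 0], [-0.065, -0.385, 0], [-0.065, -0.385, 0], [-0.065, -0.385, 0]], dr=[[0, 0, 0], [0, 0, 0], [0, 0, 0], [0, 0, 0], [0, 0, 0], [0, 0, 0], [0, 0, 0], [0, 0, 0], [0, 0, 0], [0, 0, 0]])

```text
t: 2.4
eef_pos: [0.549, -0.2835, 0.2023]
ee_rot: [0.0, 0.016, 1.0, -0.001]
force: [-0.5, 0.4, -0.5]
grip_width: 0.0857
grasp_force: 0.0
```

Emit:
jog_arm(translation=[[0, -0.0, 0], [0, 0, 0], [0, 0, 0]], dr=[[0, 0, 0], [0, 0, 0], [0, 0, 0]])

```text
t: 2.65
eef_pos: [0.5503, -0.2784, 0.202]
ee_rot: [-0.0, 0.015, 1.0, 0.0]
force: [0.1, 0.2, -0.1]
grip_width: 0.0856
grasp_force: 0.0
```

```bash
python3 - <<'E'
from h import *
s=bot.state(); print(s['eef_pos'],s['joint_pos'])
p,d,info=grab('wrist'); cv2.imwrite('pics/w2.png',p)
hsv=cv2.cvtColor(p,cv2.COLOR_BGR2HSV); m=(((hsv[...,0]<8)|(hsv[...,0]>172))&(hsv[...,1]>150)&(hsv[...,2]>70)).astype(np.uint8)
n,l,st,c=cv2.connectedComponentsWithStats(m)
for k in range(1,n):
    if st[k,4]<80: continue
    uv=np.argwhere(l==k)[:,::-1]; C=cloud(info,d,uv); P=plane(info,uv,.052)
    print(st[k],c[k],np.median(C,0),cv2.minAreaRect((P[:,:2]*1000).astype(np.float32)))
    if st[k,4]<1500:
        u,v=c[k].astype(int); vv,uu=np.mgrid[v-50:v+50,u-50:u+50]; q=np.c_[uu.ravel(),vv.ravel()]; D=cloud(info,d,q); t=(D[:,2]>.044)&(D[:,2]<.058)
        mk=np.zeros_like(m); mk[q[t][:,1],q[t][:,0]]=1
        mk=cv2.morphologyEx(mk,cv2.MORPH_OPEN,np.ones((9,9))); w=plane(info,np.argwhere(mk)[:,::-1],.05); print('head',mk.sum(),cv2.minAreaRect((w[:,:2]*1000).astype(np.float32)))
    else:
        x=P[:,0];yy=P[:,1];ok=(x>.4);a=np.polyfit(x[ok],yy[ok],1);print('line slope',a,x.min(),x.max(),np.interp(0,[0],[0]), 'y at .465',np.polyval(a,.465))
E
```

```text
[ 0.55025335 -0.27837261  0.20201446] [-4.68773689e-01  3.57400370e-01 -5.29814081e-02  1.16086777e+00
  7.79062477e-04 -4.39768632e-01]
[ 309    0   23  158 3413] [319.79783182  76.86141225] [ 0.45511719 -0.28105753  0.05160268] ((461.1437683105469, -281.23016357421875), (18.64505958557129, 129.54190063476562), 88.06463623046875)
line slope [-0.03262863 -0.26615064] 0.3961918507091964 0.5260415378366321 0.0 y at .465 -0.2813229528593549
[307 222  28  19 346] [321.90751445 231.27456647] [ 0.60118175 -0.28393463  0.0518402 ] ((601.9766235351562, -283.59661865234375), (16.86602210998535, 28.372400283813477), 19.54628562927246)
head 1989 ((581.9573364257812, -285.03759765625), (39.457767486572266, 64.86981201171875), 88.3532485961914)
```

View pics/w2.png

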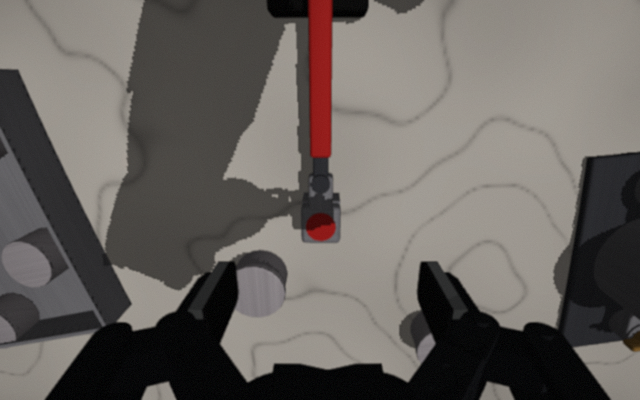

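The wrist view shows the head at (321,225) and the handle running straight up the image. That puts the socket at about (0.595, -0.2855) with yaw -1.9°. I'll grip 105 mm from the socket axis, close to the centre of mass.

Emit:
jog_arm(translation=[[-0.035, -0.004, -0.01], [-0.06, -0.004, -0.04], [-0.06, -0.004, -0.08], [-0.06, -0.004, -0.12], [-0.06, -0.004, -0.15], [-0.06, -0.004, -0.17], [-0.06, -0.004, -0.181], [-0.06, -0.004, -0.181], [-0.06, -0.004, -0.181]], dr=[[0, 0, 0], [0, 0, 0], [0, 0, 0], [0, 0, 0], [0, 0, 0], [0, 0, 0], [0, 0, 0], [0, 0, 0], [0, 0, 0]])

```text
t: 3.45
eef_pos: [0.4906, -0.2834, 0.0214]
ee_rot: [-0.0, 0.015, 1.0, 0.0]
force: [0.3, 0.3, 0.0]
grip_width: 0.0852
grasp_force: 0.0
```

Emit:
jog_arm(translation=[[0, 0, 0], [0, 0, 0], [0, 0, 0], [0, 0, 0], [0, 0, 0], [0, 0, 0], [0, 0, 0], [0, 0, 0]], dr=[[0, 0, 0], [0, 0, 0], [0, 0, 0], [0, 0, 0], [0, 0, 0], [0, 0, 0], [0, 0, 0], [0, 0, 0]], gripper=0.0, force=80)

```text
t: 4.12
eef_pos: [0.4904, -0.2844, 0.0217]
ee_rot: [0.001, 0.015, 1.0, -0.0]
force: [-0.7, 0.8, 5.7]
grip_width: 0.0189
grasp_force: 78.9
```

Emit:
jog_arm(translation=[[0, 0, 0.02], [0, 0, 0.05], [0, 0, 0.09], [0, 0, 0.12], [-0.002, 0.035, 0.12], [-0.003, 0.07, 0.12], [-0.004, 0.11, 0.12], [-0.005, 0.15, 0.12], [-0.006, 0.19, 0.12], [-0.006, 0.23, 0.12]], dr=[[0, 0, 0], [0, 0, 0], [0, 0, 0], [0, 0, 0], [0, 0, 0.09], [0, 0, 0.18], [0, 0, 0.27], [0, 0, 0.36], [0, 0, 0.45], [0, 0, 0.53]])

```text
t: 4.95
eef_pos: [0.4826, -0.0527, 0.1403]
ee_rot: [-0.001, -0.249, 0.969, 0.0]
force: [0.6, -0.1, -4.6]
grip_width: 0.0192
grasp_force: 79.4
```

Emit:
jog_arm(translation=[[0, 0.035, 0], [0, 0.065, 0], [0, 0.085, 0], [0, 0.095, 0], [0, 0.1, 0], [0, 0.1, 0], [0, 0.1, 0], [0, 0.1, 0]], dr=[[0, 0, 0], [0, 0, 0], [0, 0, 0], [0, 0, 0], [0, 0, 0], [0, 0, 0], [0, 0, 0], [0, 0, 0]])

```text
t: 5.62
eef_pos: [0.4839, 0.0445, 0.1408]
ee_rot: [-0.0, -0.246, 0.969, -0.0]
force: [-0.6, -0.2, -4.2]
grip_width: 0.0184
grasp_force: 79.5
```

```bash
cat > m.py <<'E'
from h import *
s=bot.state(); print(s['eef_pos'],s['ee_rot'],s['joint_pos'].round(3),s['force'],s['ft_torque'],s['grip_width'])
ims=[]; lines=[]
for n in ('top','scene'):
    p,d,info=grab(n); hsv=cv2.cvtColor(p,cv2.COLOR_BGR2HSV)
    m=(((hsv[...,0]<8)|(hsv[...,0]>172))&(hsv[...,1]>150)&(hsv[...,2]>60)).astype(np.uint8)
    m[:,:150]=0; m[:, 480:]=0; k,l,st,c=cv2.connectedComponentsWithStats(m)
    for j in range(1,k):
        if st[j,4]<15: continue
        uv=np.argwhere(l==j)[:,::-1]; C=cloud(info,d,uv); print(n,st[j],c[j].round(1),np.median(C,0).round(4),'z5/95',np.percentile(C[:,2],[5,95]).round(3))
        if st[j,4]<300: lines.append((n,rays(info,c[j])))
    o=(270,170) if n=='top' else (270,100)
    ims.append(cv2.resize(p[o[1]:o[1]+100,o[0]:o[0]+130],(390,300),interpolation=cv2.INTER_CUBIC))
import sys; cv2.imwrite(sys.argv[1],np.hstack(ims))
E
python3 m.py pics/hover.png
```

```text
[0.48392809 0.04454031 0.14080813] [-2.50047512e-04 -2.46283840e-01  9.69197683e-01 -2.43168899e-04] [ 0.092  0.16  -0.459  0.953 -0.001 -0.406] [-0.60183208 -0.22619659 -4.20935729] [0.00807996 0.06373617 0.04040687] 0.018373906303739813
scene [238 139  48  12 437] [260.8 144.6] [4.145e-01 2.000e-04 1.683e-01] z5/95 [0.153 0.172]
scene [297 142  11  10 100] [301.6 146.5] [0.5077 0.0493 0.1683] z5/95 [0.153 0.173]
scene [329 142  12   9  82] [334.1 145.7] [0.579  0.0935 0.1705] z5/95 [0.168 0.173]
```

View pics/hover.png

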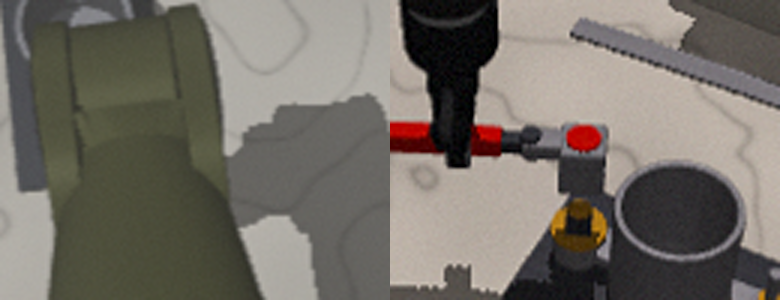

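The hover view from the scene camera shows the wrench held level, with its head at (334,146) almost over the nut at (333,175). The head needs about 3 mm in +y. I'll lower it in steps.

Emit:
jog_arm(translation=[[0, 0.003, -0.01], [0, 0.003, -0.02], [0, 0.003, -0.03], [0, 0.003, -0.036], [0, 0.003, -0.04], [0, 0.003, -0.044], [0, 0.003, -0.048], [0, 0.003, -0.048]], dr=[[0, 0, 0], [0, 0, 0], [0, 0, 0], [0, 0, 0], [0, 0, 0], [0, 0, 0], [0, 0, 0], [0, 0, 0]])

```text
t: 6.38
eef_pos: [0.4828, 0.0482, 0.0926]
ee_rot: [-0.001, -0.247, 0.969, -0.0]
force: [-5.8, -3.9, 3.1]
grip_width: 0.0186
grasp_force: 80.8
```

```bash
python3 -c "
from bench import bot; s=bot.state(); print(s['eef_pos'],s['ee_rot'],s['force'],s['ft_torque'],s['grip_width'])"
```

```text
[0.48280296 0.04817323 0.09257552] [-1.12990917e-03 -2.46929660e-01  9.69032704e-01 -2.90407781e-04] [-5.76830356 -3.89212162  3.05718252] [-0.31372513  0.75222539  0.03478961] 0.018574279898709682
```

Emit:
jog_arm(translation=[[-0.001, -0.0005, 0], [-0.0015, -0.001, 0], [-0.0015, -0.001, -0.002], [-0.0015, -0.001, -0.004], [-0.0015, -0.001, -0.004]], dr=[[0, 0, 0], [0, 0, 0], [0, 0, 0], [0, 0, 0], [0, 0, 0]])

```text
t: 6.8
eef_pos: [0.482, 0.0474, 0.0892]
ee_rot: [-0.0, -0.247, 0.969, -0.0]
force: [-6.6, -2.8, 6.1]
grip_width: 0.019
grasp_force: 81.6
```

```bash
python3 -c "
from bench import bot; s=bot.state(); print(s['eef_pos'],s['ee_rot'],s['force'],s['ft_torque'],s['grip_width'])"
```

```text
[0.4820231  0.04738929 0.08922181] [-3.12260835e-04 -2.46958702e-01  9.69025928e-01 -2.29071456e-04] [-6.56489344 -2.76527579  6.14018911] [-0.11832489  0.6950974   0.04484486] 0.01895338605472209
```

Emit:
jog_arm(translation=[[-0.001, -0.0005, 0], [-0.002, -0.001, 0], [-0.002, -0.001, 0]], dr=[[0, 0, 0], [0, 0, 0], [0, 0, 0]])

```text
t: 7.05
eef_pos: [0.4813, 0.0467, 0.0894]
ee_rot: [0.001, -0.247, 0.969, -0.0]
force: [-0.6, -0.3, 1.0]
grip_width: 0.0192
grasp_force: 80.7
```

```bash
python3 m.py pics/seat1.png
```

```text
[0.48127835 0.04674596 0.08938711] [ 8.61276684e-04 -2.46970461e-01  9.69022619e-01 -1.13012672e-04] [ 0.097  0.205 -0.535  0.83   0.    -0.402] [-0.6160497  -0.2984428   1.01879488] [ 0.02386164 -0.12941969 -0.00595718] 0.01924211496176397
scene [328 152  11   9  79] [332.8 156.1] [0.575  0.0954 0.1263] z5/95 [0.124 0.129]
scene [241 154  45   9 390] [262.8 158. ] [0.4113 0.0018 0.1114] z5/95 [0.098 0.118]
scene [297 154  10  10  92] [301.8 158.4] [0.5044 0.0521 0.1192] z5/95 [0.101 0.123]
```

View pics/seat1.png

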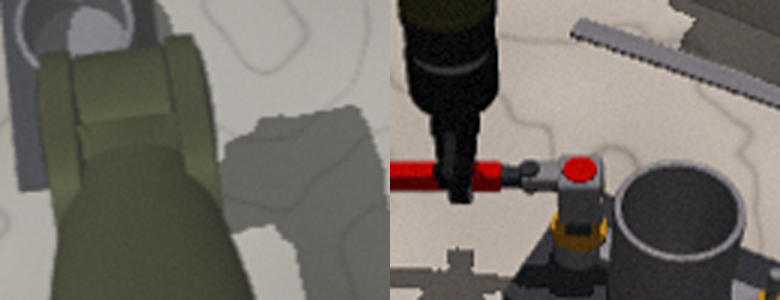

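The head is leaning on the cone: its top is at z≈0.126, about 8 mm high, and the side load went away after I backed off. I'll press down gently from here.

Emit:
jog_arm(translation=[[0, 0, -0.002], [0, 0, -0.004], [0, 0, -0.006], [0, 0, -0.006]], dr=[[0, 0, 0], [0, 0, 0], [0, 0, 0], [0, 0, 0]])

```text
t: 7.48
eef_pos: [0.4795, 0.0461, 0.0826]
ee_rot: [-0.001, -0.247, 0.969, -0.0]
force: [-5.3, -2.5, 5.4]
grip_width: 0.0188
grasp_force: 82.0
```

```bash
python3 m.py pics/seat2.png
```

```text
[0.47947559 0.04606598 0.08256194] [-1.02324689e-03 -2.46813996e-01  9.69062230e-01 -4.44653617e-04] [ 0.097  0.212 -0.544  0.817 -0.001 -0.402] [-5.28718149 -2.54569231  5.37732463] [-0.29515013  0.48169229 -0.06243985] 0.018806964938701546
scene [326 152  12   9  79] [331.6 156. ] [0.5725 0.0941 0.127 ] z5/95 [0.124 0.13 ]
scene [297 155  10  10  87] [301.1 159.6] [0.5032 0.0516 0.1133] z5/95 [0.097 0.119]
scene [242 156  44  11 384] [263.2 161. ] [0.4121 0.0022 0.0986] z5/95 [0.084 0.109]
```

Pressing tilts the wrench in the pads, so the socket is sitting too far forward along the handle. I'll lift off, and work out the offset by ray-casting the cone and the head dot in the scene camera alone.

Emit:
jog_arm(translation=[[0, 0, 0.015], [0, 0, 0.035], [0, 0, 0.045], [0, 0, 0.045]], dr=[[-0.02, 0.04, 0], [-0.045, 0.085, 0], [-0.072, 0.132, 0], [-0.072, 0.132, 0]], force=120)

```text
t: 7.92
eef_pos: [0.4832, 0.0476, 0.129]
ee_rot: [-0.072, -0.247, 0.966, -0.019]
force: [2.3, 0.4, -4.0]
grip_width: 0.0182
grasp_force: 117.7
```

Emit:
jog_arm(translation=[[0, 0, 0], [0, 0, 0], [0, 0, 0]], dr=[[0, 0, 0], [0, 0, 0], [0, 0, 0]])

```text
t: 8.17
eef_pos: [0.4791, 0.0464, 0.1267]
ee_rot: [-0.074, -0.246, 0.966, -0.018]
force: [0.4, -0.1, -4.0]
grip_width: 0.0183
grasp_force: 117.7
```

```bash
cat > m2.py <<'E'
from h import *
info=bot.camera_info('scene'); f=np.load('scene0.npz')
hsv=cv2.cvtColor(f['p'],cv2.COLOR_BGR2HSV); vv,uu=np.mgrid[150:195,310:355]; uv=np.c_[uu.ravel(),vv.ravel()]
C=cloud(info,f['d'],uv); h=hsv[uv[:,1],uv[:,0]]; b=(h[:,0]>10)&(h[:,0]<32)&(h[:,1]>120)
hi=b&(C[:,2]>.0765)&(C[:,2]<.085); print('cone top',hi.sum(),plane(info,uv[hi],.079).mean(0).round(4))
hull=cv2.convexHull((plane(info,uv[b&(abs(C[:,2]-.049)<.006)],.05)[:,:2]*1000).astype(np.float32)); print('washer',cv2.minEnclosingCircle(hull))
s=bot.state(); print(s['eef_pos'],s['ee_rot'],s['force'])
p,d,info=grab('scene'); hsv=cv2.cvtColor(p,cv2.COLOR_BGR2HSV)
m=(((hsv[...,0]<8)|(hsv[...,0]>172))&(hsv[...,1]>150)&(hsv[...,2]>60)).astype(np.uint8)
k,l,st,c=cv2.connectedComponentsWithStats(m)
hd=None
for j in range(1,k):
    if st[j,4]<40 or not 200<c[j][0]<380: continue
    q=np.argwhere(l==j)[:,::-1]; D=cloud(info,d,q); 
    z=np.percentile(D[:,2],85); u0,u1=q[:,0].min(),q[:,0].max()
    print(st[j],c[j].round(1),'med',np.median(D,0).round(4),'plane',plane(info,c[j],np.median(D[:,2])).round(4))
    if st[j,4]>200 or c[j][0]<315:
        t=[]
        for u in range(u0+1,u1):   # top face: highest pixels per column
            w=D[q[:,0]==u]; t.append(w[np.argsort(-w[:,2])[:3]].mean(0))
        t=np.array(t); print('  handle top ends',t[2].round(4),t[-3].round(4), 'slope',np.polyfit(np.hypot(*(t-t[0])[:,:2].T),t[:,2],1).round(4))
E
python3 m2.py
```

```text
cone top 26 [0.5771 0.0934 0.079 ]
washer ((578.805908203125, 93.58248138427734), 27.93345832824707)
[0.47912408 0.04640186 0.12672273] [-0.07351764 -0.24622483  0.96624695 -0.0183119 ] [ 0.36252225 -0.13180519 -4.00360601]
[239 141  50  13 472] [263.3 146.7] med [0.4164 0.0055 0.1567] plane [[0.4181 0.0036 0.1567]]
  handle top ends [ 0.3647 -0.0177  0.161 ] [0.4645 0.0364 0.1584] slope [0.8096 0.115 ]
[298 144  10  11  84] [302.5 149.4] med [0.5067 0.0544 0.1535] plane [[0.5084 0.0526 0.1535]]
  handle top ends [0.5032 0.0536 0.1573] [0.5088 0.0591 0.1568] slope [-0.1117  0.1579]
[329 145  11   9  81] [333.9 149.2] med [0.5766 0.0967 0.1535] plane [[0.5769 0.0967 0.1535]]
```

Emit:
jog_arm(translation=[[0.0017, -0.0014, 0], [0.0017, -0.0014, -0.01], [0.0017, -0.0014, -0.02], [0.0017, -0.0014, -0.025], [0.0017, -0.0014, -0.028], [0.0017, -0.0014, -0.03], [0.0017, -0.0014, -0.03], [0.0017, -0.0014, -0.03]], dr=[[0.012, -0.022, 0], [0.012, -0.022, 0], [0.012, -0.022, 0], [0.012, -0.022, 0], [0.012, -0.022, 0], [0.012, -0.022, 0], [0.012, -0.022, 0], [0.012, -0.022, 0]])

```text
t: 8.88
eef_pos: [0.4823, 0.0454, 0.0979]
ee_rot: [-0.061, -0.247, 0.967, -0.015]
force: [1.2, -0.8, -3.5]
grip_width: 0.0183
grasp_force: 117.6
```

```bash
cat > f.py <<'E'
from bench import bot; import numpy as np
s=bot.state(); H=np.array([.879,.477,0]);L=np.array([-.477,.879,0]); F=s['force'];M=s['ft_torque']
print('pos',s['eef_pos'].round(4),s['ee_rot'].round(4),'F h,l,z',[round(float(x),2) for x in (F@H,F@L,F[2])],'M h,l,z',[round(float(x),3) for x in (M@H,M@L,M[2])],s['t'],s['grip_width'])
E
python3 f.py
```

```text
pos [0.4823 0.0454 0.0979] [-0.0608 -0.2466  0.9671 -0.0155] F h,l,z [0.63, -1.26, -3.48] M h,l,z [-0.033, -0.256, 0.0] 8.8833 0.018311712431673875
```

Emit:
jog_arm(translation=[[0, 0, -0.001], [0, 0, -0.002], [0, 0, -0.003], [0, 0, -0.003]], dr=[[0, 0, 0], [0, 0, 0], [0, 0, 0], [0, 0, 0]])

```text
t: 9.22
eef_pos: [0.4824, 0.0452, 0.0954]
ee_rot: [-0.06, -0.247, 0.967, -0.016]
force: [-2.2, -1.8, 0.5]
grip_width: 0.0185
grasp_force: 118.3
```

```bash
python3 f.py
```

```text
pos [0.4824 0.0452 0.0954] [-0.0604 -0.2465  0.9671 -0.0156] F h,l,z [-2.73, -0.52, 0.53] M h,l,z [0.052, -0.022, -0.008] 9.2167 0.018505449863393437
```

Emit:
jog_arm(translation=[[-0.0007, -0.0004, 0], [-0.0014, -0.0008, 0], [-0.0014, -0.0008, 0]], dr=[[0, 0, 0], [0, 0, 0], [0, 0, 0]])

```text
t: 9.47
eef_pos: [0.4814, 0.0447, 0.0952]
ee_rot: [-0.06, -0.247, 0.967, -0.015]
force: [0.6, 0.0, 0.2]
grip_width: 0.0183
grasp_force: 118.1
```

```bash
python3 f.py
```

```text
pos [0.4814 0.0447 0.0952] [-0.06   -0.2465  0.9672 -0.0154] F h,l,z [0.52, -0.25, 0.24] M h,l,z [-0.005, -0.601, 0.005] 9.4667 0.018291435468901336
```

Emit:
jog_arm(translation=[[0, 0, -0.001], [0, 0, -0.002], [0, 0, -0.003], [0, 0, -0.003]], dr=[[0, 0, 0], [0, 0, 0], [0, 0, 0], [0, 0, 0]])

```text
t: 9.8
eef_pos: [0.4806, 0.0444, 0.0919]
ee_rot: [-0.061, -0.247, 0.967, -0.016]
force: [0.2, 0.5, -3.4]
grip_width: 0.0181
grasp_force: 117.5
```

```bash
python3 f.py
```

```text
pos [0.4806 0.0444 0.0919] [-0.0608 -0.2465  0.9671 -0.0155] F h,l,z [0.38, 0.33, -3.41] M h,l,z [0.023, -0.174, -0.01] 9.8 0.01807218920040789
```

The side force is gone and the socket is sliding freely, so it has gone onto the nut. I'll continue down.

Emit:
jog_arm(translation=[[0, 0, -0.002], [0, 0, -0.004], [0, 0, -0.006], [0, 0, -0.008], [0, 0, -0.01], [0, 0, -0.01]], dr=[[0, 0, 0], [0, 0, 0], [0, 0, 0], [0, 0, 0], [0, 0, 0], [0, 0, 0]])

```text
t: 10.3
eef_pos: [0.4803, 0.0445, 0.0813]
ee_rot: [-0.061, -0.247, 0.967, -0.015]
force: [0.3, 0.5, -4.2]
grip_width: 0.0183
grasp_force: 117.5
```

```bash
python3 f.py; python3 m2.py | tail -6
```

```text
pos [0.4803 0.0445 0.0813] [-0.0612 -0.2466  0.9671 -0.0154] F h,l,z [0.49, 0.33, -4.19] M h,l,z [0.037, -0.212, 0.039] 10.3 0.018263730202951012
[0.48031539 0.04446088 0.08128907] [-0.06122507 -0.24655222  0.96707132 -0.01538006] [ 0.27045312  0.52503044 -4.19191194]
[241 154  49  12 432] [264.9 159.2] med [0.4168 0.003  0.11  ] plane [[0.4187 0.0012 0.11  ]]
  handle top ends [ 0.3653 -0.0216  0.113 ] [0.4657 0.0338 0.1122] slope [0.0424 0.111 ]
[298 157  10  10  75] [302.6 161.1] med [0.5068 0.0514 0.109 ] plane [[0.5082 0.0508 0.109 ]]
  handle top ends [0.5033 0.0503 0.1109] [0.5086 0.0567 0.1108] slope [0.0367 0.1114]
[328 157  11   8  75] [333.  160.5] med [0.5762 0.0948 0.111 ] plane [[0.5767 0.0948 0.111 ]]
```

Emit:
jog_arm(translation=[[0, 0, -0.002], [0, 0, -0.004], [0, 0, -0.006], [0, 0, -0.008], [0, 0, -0.009], [0, 0, -0.009]], dr=[[0, 0, 0], [0, 0, 0], [0, 0, 0], [0, 0, 0], [0, 0, 0], [0, 0, 0]])

```text
t: 10.85
eef_pos: [0.4805, 0.0445, 0.0727]
ee_rot: [-0.061, -0.247, 0.967, -0.015]
force: [-0.3, -0.2, -3.4]
grip_width: 0.0181
grasp_force: 117.5
```

```bash
python3 f.py; python3 m2.py | tail -5
```

```text
pos [0.4805 0.0445 0.0727] [-0.0609 -0.2465  0.9671 -0.0154] F h,l,z [-0.39, -0.0, -3.43] M h,l,z [-0.0, -0.19, -0.037] 10.85 0.018079722339617736
[242 156  48  12 428] [265.4 161.4] med [0.4176 0.0029 0.1012] plane [[0.4191 0.0016 0.1012]]
  handle top ends [ 0.3666 -0.0211  0.1038] [0.4672 0.0307 0.1038] slope [0.7618 0.0623]
[299 159   9  10  79] [303.  163.3] med [0.5079 0.0516 0.1011] plane [[0.5092 0.0503 0.1011]]
  handle top ends [0.5063 0.0501 0.1048] [0.5073 0.0583 0.1044] slope [0.0679 0.1031]
[328 159  11   9  77] [333.  162.6] med [0.5768 0.0944 0.1024] plane [[0.5769 0.0947 0.1024]]
```

Emit:
jog_arm(translation=[[0, 0, -0.001], [0, 0, -0.002], [0, 0, -0.003], [0, 0, -0.003]], dr=[[0, 0, 0], [0, 0, 0], [0, 0, 0], [0, 0, 0]])

```text
t: 11.23
eef_pos: [0.4807, 0.0443, 0.0707]
ee_rot: [-0.061, -0.246, 0.967, -0.016]
force: [-4.8, -2.0, 6.8]
grip_width: 0.0182
grasp_force: 119.1
```

```bash
python3 f.py; python3 m2.py | tail -5
```

```text
pos [0.4807 0.0443 0.0707] [-0.0606 -0.2465  0.9671 -0.0156] F h,l,z [-5.13, 0.51, 6.79] M h,l,z [0.157, 0.283, 0.049] 11.2333 0.01818687445832127
[242 157  48  11 425] [265.4 162.2] med [0.418  0.0028 0.0982] plane [[0.419  0.0011 0.0982]]
  handle top ends [ 0.3639 -0.0187  0.0999] [0.4651 0.0334 0.1013] slope [0.7966 0.0541]
[328 159  11   9  77] [333.  162.8] med [0.5774 0.0944 0.1022] plane [[0.577  0.0944 0.1022]]
[298 160  10   9  75] [302.9 164. ] med [0.508  0.0513 0.099 ] plane [[0.5093 0.0496 0.099 ]]
  handle top ends [0.5004 0.0539 0.1017] [0.5095 0.055  0.1021] slope [0.1687 0.0997]
```

The socket is home: the head dot stopped at z=0.102, the washer takes load, and the wrench is level. I'll release, then straighten the tool and slide out to 165 mm with the fingers loosely straddling the handle.

Emit:
jog_arm(translation=[[0, 0, 0.003], [0, 0, 0.003], [0, 0, 0.003], [0, 0, 0.003], [0, 0, 0.003], [0, 0, 0.003], [0, 0, 0.003]], dr=[[0, 0, 0], [0, 0, 0], [0, 0, 0], [0, 0, 0], [0, 0, 0], [0, 0, 0], [0, 0, 0]], gripper=0.06, force=40)

```text
t: 11.87
eef_pos: [0.4807, 0.0445, 0.0729]
ee_rot: [-0.061, -0.247, 0.967, -0.015]
force: [0.7, -1.3, 0.1]
grip_width: 0.06
grasp_force: 0.0
```

```bash
python3 f.py; python3 m2.py | tail -5
```

```text
pos [0.4807 0.0445 0.0729] [-0.0608 -0.2465  0.9671 -0.0155] F h,l,z [-0.02, -1.46, 0.08] M h,l,z [-0.027, -0.139, -0.015] 11.8667 0.05997272404308102
[326 159  11   8  74] [330.9 162.4] med [0.5721 0.091  0.104 ] plane [[0.5724 0.091  0.104 ]]
[298 161   9  10  67] [301.9 165.9] med [0.5049 0.0495 0.0905] plane [[0.5066 0.0485 0.0905]]
  handle top ends [0.5015 0.0517 0.0949] [0.5064 0.0543 0.0954] slope [0.1263 0.0929]
[242 162  47  10 407] [265.4 166.7] med [0.4157 0.0019 0.0765] plane [[0.4156 0.0017 0.0765]]
  handle top ends [ 0.3628 -0.0233  0.0743] [0.4621 0.0315 0.0889] slope [0.8558 0.0328]
```

Released, the handle droops by 0.13 rad, which is inside the limits. I'll move to the push position, slightly lower.

Emit:
jog_arm(translation=[[-0.02, -0.011, 0], [-0.04, -0.022, -0.005], [-0.051, -0.0275, -0.015], [-0.051, -0.0275, -0.028], [-0.051, -0.0275, -0.028], [-0.051, -0.0275, -0.028]], dr=[[0.03, -0.055, 0], [0.06, -0.11, 0], [0.06, -0.11, 0], [0.06, -0.11, 0], [0.06, -0.11, 0], [0.06, -0.11, 0]])

```text
t: 12.42
eef_pos: [0.4296, 0.0169, 0.0449]
ee_rot: [-0.0, -0.247, 0.969, 0.0]
force: [-0.3, -0.1, 0.6]
grip_width: 0.06
grasp_force: 0.0
```

```bash
python3 f.py; python3 m2.py | tail -6
```

```text
pos [0.4296 0.0169 0.0449] [-3.000e-04 -2.469e-01  9.690e-01  1.000e-04] F h,l,z [-0.35, 0.08, 0.63] M h,l,z [-0.045, -0.017, 0.024] 12.4167 0.05997873966167322
[0.42959073 0.01693503 0.04494447] [-2.97675751e-04 -2.46932142e-01  9.69032726e-01  7.49698701e-05] [-0.34162152 -0.09868446  0.62706247]
[326 159  11   8  74] [330.9 162.4] med [0.5721 0.0913 0.1036] plane [[0.5722 0.0913 0.1036]]
[275 161  32  10 272] [290.6 166. ] med [0.4778 0.0356 0.0861] plane [[0.4783 0.0346 0.0861]]
  handle top ends [0.446  0.0207 0.0868] [0.5045 0.057  0.0943] slope [0.1345 0.0848]
[242 162  22  10 172] [252.1 167. ] med [ 0.3821 -0.0162  0.0731] plane [[ 0.3827 -0.0168  0.0731]]
  handle top ends [ 0.3631 -0.0242  0.0726] [ 0.4032 -0.0059  0.0809] slope [1.1076 0.0496]
```

```bash
cat > arc.py <<'E'
import numpy as np,sys
p0,da,n,R=float(sys.argv[1]),float(sys.argv[2]),int(sys.argv[3]),.165
for k in range(1,n+1):
    a=da*k; print([round(R*(np.cos(p0-a)-np.cos(p0)),4),round(R*(np.sin(p0-a)-np.sin(p0)),4),0],round(-a,3),end='; ')
print()
E
python3 arc.py 3.641 0.03 10; for a in 3.341 3.241 3.141 3.041 2.941 2.841 2.741 2.641 2.541 2.441; do echo $a; python3 arc.py $a 0.0125 8; done
```

```text
[np.float64(-0.0023), np.float64(0.0044), 0] -0.03; [np.float64(-0.0045), np.float64(0.0088), 0] -0.06; [np.float64(-0.0065), np.float64(0.0133), 0] -0.09; [np.float64(-0.0084), np.float64(0.0179), 0] -0.12; [np.float64(-0.0102), np.float64(0.0225), 0] -0.15; [np.float64(-0.0118), np.float64(0.0272), 0] -0.18; [np.float64(-0.0133), np.float64(0.0319), 0] -0.21; [np.float64(-0.0146), np.float64(0.0367), 0] -0.24; [np.float64(-0.0158), np.float64(0.0415), 0] -0.27; [np.float64(-0.0169), np.float64(0.0463), 0] -0.3; 
3.341
[np.float64(-0.0004), np.float64(0.002), 0] -0.013; [np.float64(-0.0008), np.float64(0.0041), 0] -0.025; [np.float64(-0.0011), np.float64(0.0061), 0] -0.038; [np.float64(-0.0014), np.float64(0.0081), 0] -0.05; [np.float64(-0.0017), np.float64(0.0102), 0] -0.062; [np.float64(-0.002), np.float64(0.0122), 0] -0.075; [np.float64(-0.0022), np.float64(0.0143), 0] -0.088; [np.float64(-0.0025), np.float64(0.0163), 0] -0.1; 
3.241
[np.float64(-0.0002), np.float64(0.0021), 0] -0.013; [np.float64(-0.0004), np.float64(0.0041), 0] -0.025; [np.float64(-0.0005), np.float64(0.0062), 
[... 2912 characters left out ...]
loat64(0.005), 0] -0.038; [np.float64(0.0048), np.float64(0.0067), 0] -0.05; [np.float64(0.0061), np.float64(0.0083), 0] -0.062; [np.float64(0.0074), np.float64(0.0099), 0] -0.075; [np.float64(0.0087), np.float64(0.0115), 0] -0.088; [np.float64(0.01), np.float64(0.0131), 0] -0.1; 
2.441
[np.float64(0.0013), np.float64(0.0016), 0] -0.013; [np.float64(0.0027), np.float64(0.0031), 0] -0.025; [np.float64(0.0041), np.float64(0.0047), 0] -0.038; [np.float64(0.0055), np.float64(0.0062), 0] -0.05; [np.float64(0.0069), np.float64(0.0077), 0] -0.062; [np.float64(0.0083), np.float64(0.0092), 0] -0.075; [np.float64(0.0098), np.float64(0.0106), 0] -0.088; [np.float64(0.0112), np.float64(0.0121), 0] -0.1;
```

Emit:
jog_arm(translation=[[-0.0023, 0.0044, 0], [-0.0045, 0.0088, 0], [-0.0065, 0.0133, 0], [-0.0084, 0.0179, 0], [-0.0102, 0.0225, 0], [-0.0118, 0.0272, 0], [-0.0133, 0.0319, 0], [-0.0146, 0.0367, 0], [-0.0158, 0.0415, 0], [-0.0169, 0.0463, 0]], dr=[[0, 0, -0.03], [0, 0, -0.06], [0, 0, -0.09], [0, 0, -0.12], [0, 0, -0.15], [0, 0, -0.18], [0, 0, -0.21], [0, 0, -0.24], [0, 0, -0.27], [0, 0, -0.3]])

```text
t: 13.3
eef_pos: [0.4145, 0.0637, 0.0459]
ee_rot: [0.001, -0.099, 0.995, -0.0]
force: [1.3, -1.2, 0.1]
grip_width: 0.0598
grasp_force: 0.8
```

```bash
cat > t.py <<'E'
from h import *
s=bot.state(); A=np.array([.575,.0955]); r=s['eef_pos'][:2]-A; u=r/np.hypot(*r); t=np.array([u[1],-u[0]])
print('t',round(s['t'],2),'pos',s['eef_pos'].round(4),'R',np.hypot(*r).round(4),'ang',(np.arctan2(r[1],r[0])%6.283).round(3),'F',s['force'].round(1),'tangential(cw)',(s['force'][:2]@t).round(2),'Mz',s['ft_torque'][2].round(2))
p,d,info=grab('scene'); hsv=cv2.cvtColor(p,cv2.COLOR_BGR2HSV)
m=(((hsv[...,0]<8)|(hsv[...,0]>172))&(hsv[...,1]>150)&(hsv[...,2]>60)).astype(np.uint8); m[:,:200]=0; m[:,400:]=0; m[:60]=0; m[230:]=0
k,l,st,c=cv2.connectedComponentsWithStats(m); pts=[]
for j in range(1,k):
    if st[j,4]<40: continue
    q=np.argwhere(l==j)[:,::-1]; D=cloud(info,d,q)
    if st[j,4]<110 and abs(c[j][0]-331)<7 and abs(c[j][1]-162)<6: print('dot',np.median(D,0).round(4)); dot=np.median(D,0)
    else: pts.append(D)
P=np.vstack(pts)[:,:2]; vx,vy,x0,y0=cv2.fitLine(P.astype(np.float32),cv2.DIST_HUBER,0,.001,.001).ravel()
print('handle line angle deg',np.degrees(np.arctan2(vy,vx))%180,'offset of dot from line mm',1000*((dot[0]-x0)*vy-(dot[1]-y0)*vx))
E
python3 t.py
```

```text
t 13.3 pos [0.4145 0.0637 0.0459] R 0.1636 ang 3.337 F [ 1.3 -1.2  0.1] tangential(cw) -1.48 Mz -0.02
dot [0.5715 0.0933 0.1035]
handle line angle deg 18.452982 offset of dot from line mm -4.970047207342752
```

The handle has turned from about 28° to 18° at a tangential force of only about 1.5 N. I'll carry on in small arcs.

Emit:
jog_arm(translation=[[-0.0004, 0.002, 0], [-0.0008, 0.0041, 0], [-0.0011, 0.0061, 0], [-0.0014, 0.0081, 0], [-0.0017, 0.0102, 0], [-0.002, 0.0122, 0], [-0.0022, 0.0143, 0], [-0.0025, 0.0163, 0]], dr=[[0, 0, -0.0125], [0, 0, -0.025], [0, 0, -0.0375], [0, 0, -0.05], [0, 0, -0.0625], [0, 0, -0.075], [0, 0, -0.0875], [0, 0, -0.1]])

```text
t: 14.02
eef_pos: [0.4104, 0.0797, 0.045]
ee_rot: [-0.0, -0.049, 0.999, -0.0]
force: [0.8, -1.2, 0.7]
grip_width: 0.06
grasp_force: 0.7
```

Emit:
jog_arm(translation=[[-0.0002, 0.0021, 0], [-0.0004, 0.0041, 0], [-0.0005, 0.0062, 0], [-0.0006, 0.0082, 0], [-0.0007, 0.0103, 0], [-0.0008, 0.0123, 0], [-0.0008, 0.0144, 0], [-0.0008, 0.0165, 0]], dr=[[0, 0, -0.0125], [0, 0, -0.025], [0, 0, -0.0375], [0, 0, -0.05], [0, 0, -0.0625], [0, 0, -0.075], [0, 0, -0.0875], [0, 0, -0.1]])

```text
t: 14.68
eef_pos: [0.4095, 0.0963, 0.0449]
ee_rot: [-0.0, 0.001, 1.0, -0.0]
force: [0.8, -1.8, -0.1]
grip_width: 0.06
grasp_force: 0.7
```

```bash
python3 t.py
```

```text
t 14.68 pos [0.4095 0.0963 0.0449] R 0.1655 ang 3.137 F [ 0.8 -1.8 -0.1] tangential(cw) -1.81 Mz -0.01
dot [0.5709 0.0932 0.1033]
handle line angle deg 6.7750545 offset of dot from line mm -5.413689890688852
```

Emit:
jog_arm(translation=[[0, 0.0021, 0], [0.0001, 0.0041, 0], [0.0001, 0.0062, 0], [0.0002, 0.0082, 0], [0.0003, 0.0103, 0], [0.0005, 0.0124, 0], [0.0006, 0.0144, 0], [0.0008, 0.0165, 0]], dr=[[0, 0, -0.0125], [0, 0, -0.025], [0, 0, -0.0375], [0, 0, -0.05], [0, 0, -0.0625], [0, 0, -0.075], [0, 0, -0.0875], [0, 0, -0.1]])

```text
t: 15.4
eef_pos: [0.4103, 0.1125, 0.0449]
ee_rot: [-0.0, 0.051, 0.999, -0.0]
force: [-0.1, -3.8, 1.8]
grip_width: 0.06
grasp_force: 1.6
```

```bash
python3 t.py
```

```text
t 15.4 pos [0.4103 0.1125 0.0449] R 0.1656 ang 3.039 F [-0.1 -3.8  1.8] tangential(cw) -3.8 Mz 0.04
dot [0.5705 0.0946 0.1034]
handle line angle deg 1.2525916 offset of dot from line mm -6.888874410316046
```

The force is rising to 3.8 N, so the stop may be starting to load.

Emit:
jog_arm(translation=[[0.0002, 0.0021, 0], [0.0005, 0.0041, 0], [0.0007, 0.0061, 0], [0.001, 0.0082, 0]], dr=[[0, 0, -0.0125], [0, 0, -0.025], [0, 0, -0.0375], [0, 0, -0.05]])

```text
t: 15.78
eef_pos: [0.4112, 0.1205, 0.0449]
ee_rot: [-0.0, 0.076, 0.997, -0.001]
force: [-0.3, -5.4, 2.3]
grip_width: 0.0601
grasp_force: 2.9
```

```bash
python3 t.py
```

```text
t 15.78 pos [0.4112 0.1205 0.0449] R 0.1656 ang 2.99 F [-0.3 -5.4  2.3] tangential(cw) -5.38 Mz 0.05
dot [0.5716 0.0954 0.1041]
handle line angle deg 178.40045 offset of dot from line mm -6.2520557014754745
```

Emit:
jog_arm(translation=[[0.0004, 0.002, 0], [0.0007, 0.0041, 0], [0.0011, 0.0061, 0], [0.0015, 0.0081, 0]], dr=[[0, 0, -0.0125], [0, 0, -0.025], [0, 0, -0.0375], [0, 0, -0.05]])

```text
t: 16.17
eef_pos: [0.4125, 0.1279, 0.0448]
ee_rot: [-0.0, 0.101, 0.995, -0.001]
force: [-0.6, -8.7, 2.5]
grip_width: 0.0601
grasp_force: 4.0
```

```bash
python3 t.py
```

```text
t 16.17 pos [0.4125 0.1279 0.0448] R 0.1657 ang 2.945 F [-0.6 -8.7  2.5] tangential(cw) -8.69 Mz 0.19
dot [0.5723 0.0963 0.1041]
handle line angle deg 176.03645 offset of dot from line mm -6.182507647560621
```

Emit:
jog_arm(translation=[[0.0004, 0.002, 0], [0.0009, 0.004, 0], [0.0013, 0.006, 0], [0.0018, 0.008, 0]], dr=[[0, 0, -0.0125], [0, 0, -0.025], [0, 0, -0.0375], [0, 0, -0.05]])

```text
t: 16.55
eef_pos: [0.4143, 0.1359, 0.0448]
ee_rot: [-0.0, 0.126, 0.992, -0.001]
force: [-0.6, -6.1, 3.9]
grip_width: 0.0597
grasp_force: 3.4
```

```bash
python3 t.py
```

```text
t 16.55 pos [0.4143 0.1359 0.0448] R 0.1657 ang 2.895 F [-0.6 -6.1  3.9] tangential(cw) -6.09 Mz 0.13
dot [0.5711 0.0948 0.1038]
handle line angle deg 172.25366 offset of dot from line mm -7.388681093053256
```

The force has dropped from 8.7 to 6.1 N while the handle turns faster than the tool, so the detent is yielding. I'll continue in small steps until it snaps over.

Emit:
jog_arm(translation=[[0.0005, 0.002, 0], [0.0011, 0.0039, 0], [0.0016, 0.0059, 0], [0.0022, 0.0078, 0]], dr=[[0, 0, -0.0125], [0, 0, -0.025], [0, 0, -0.0375], [0, 0, -0.05]])

```text
t: 16.93
eef_pos: [0.417, 0.1452, 0.045]
ee_rot: [-0.0, 0.15, 0.989, 0.0]
force: [-0.9, -1.1, 0.5]
grip_width: 0.0601
grasp_force: 0.7
```

Emit:
jog_arm(translation=[[0.0006, 0.002, 0], [0.0013, 0.0039, 0], [0.0019, 0.0059, 0], [0.0026, 0.0078, 0]], dr=[[0, 0, -0.0125], [0, 0, -0.025], [0, 0, -0.0375], [0, 0, -0.05]])

```text
t: 17.27
eef_pos: [0.4195, 0.1531, 0.0449]
ee_rot: [-0.0, 0.175, 0.985, 0.0]
force: [-0.4, 0.1, 0.3]
grip_width: 0.0598
grasp_force: 0.0
```

```bash
python3 t.py
```

```text
t 17.27 pos [0.4195 0.1531 0.0449] R 0.1658 ang 2.787 F [-0.4  0.1  0.3] tangential(cw) -0.06 Mz 0.01
dot [0.572  0.0941 0.104 ]
handle line angle deg 157.23947 offset of dot from line mm -27.27967132431738
```

The wrench has tripped: the head dot is offset from the handle line by about 21 mm more than before, which matches 45·sin(0.5), and the force is zero. I'll back the pushing finger off to centre and lift straight up.

Emit:
jog_arm(translation=[[-0.001, -0.003, 0], [-0.003, -0.008, 0], [-0.003, -0.008, 0.01], [-0.003, -0.008, 0.03], [-0.003, -0.008, 0.06], [-0.003, -0.008, 0.1], [-0.003, -0.008, 0.14], [-0.003, -0.008, 0.17], [-0.003, -0.008, 0.18], [-0.003, -0.008, 0.18]], dr=[[0, 0, 0], [0, 0, 0], [0, 0, 0], [0, 0, 0], [0, 0, 0], [0, 0, 0], [0, 0, 0], [0, 0, 0], [0, 0, 0], [0, 0, 0]])

```text
t: 18.15
eef_pos: [0.4182, 0.1447, 0.2278]
ee_rot: [0.002, 0.175, 0.985, 0.001]
force: [0.7, -0.4, 0.0]
grip_width: 0.0598
grasp_force: 0.0
```

```bash
python3 t.py; python3 m.py pics/end.png | head -1
```

```text
t 18.15 pos [0.4182 0.1447 0.2278] R 0.1643 ang 2.838 F [ 0.7 -0.4  0. ] tangential(cw) -0.15 Mz 0.01
dot [0.5712 0.0946 0.104 ]
handle line angle deg 157.57484 offset of dot from line mm -26.73253689441643
[0.41705083 0.14437929 0.22552623] [9.53837979e-04 1.74656429e-01 9.84628838e-01 5.22364200e-04] [ 0.333  0.016 -0.416  1.137 -0.     0.684] [-1.25490698  0.62831896 -0.31664264] [-0.02682295  0.01626161  0.00785394] 0.060463993262284736
```

View pics/end.png

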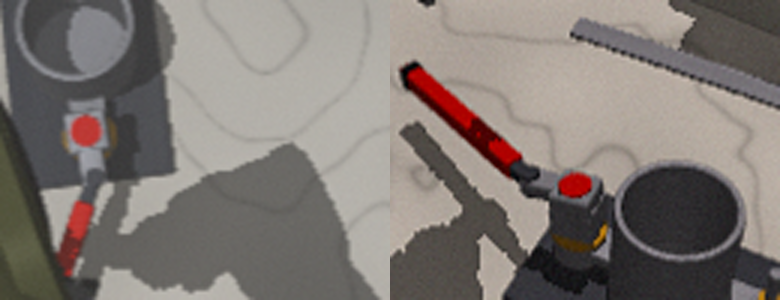

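The picture shows the handle kinked at its joint, the head still on the nut, and the gripper clear of everything. I'm handing in the job.

```bash
python3 -c "
from bench import bot; print(bot.close_job())"
```

```text
the job is handed in; nothing more can be done
None
```

The wrench was seated on the nut, turned clockwise until its joint tripped, and left sitting tripped on the nut with the gripper clear; the job is handed in at about 18 s, but the hand-in returned no verdict.

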